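Fold down a sprung vial ledge and load it

ROBOT

A 6-joint arm with a two-finger parallel gripper is mounted at the origin on a cart in front of the work surface, level with it; the furniture and walls round the work are solid. World frame = base frame: x ahead of the robot, y to its left, z up, the work surface at z = 0. Lengths are in mm, angles in rad, forces in N, time in s.
With the tool pointing down it reaches from about 300 to 775 mm from the base axis. Payload 14.6 kg.
Tool frame: the origin (TCP) lies between the finger pads; the fingertips stand 22 mm ahead of it and the grasp point (between the pads) lies 3 mm ahead of it (manip.tcp_to_tips is the distance from the TCP to the fingertips, in mm); y points along the fingers, z is the direction in which the jaws open and shut, and the axes are right-handed (so a half turn about y gives the same grasp; the last joint's range is limited). The gripper opens to 94 mm and grips with 3 to 60 N. Pads are 16 mm wide; open, the fingers measure 119 mm over their backs; the gripper's body (75 mm by 177 mm) begins 78 mm behind the grasp point.
Start: joints at [-1.358, 0.3, 1.521, -0, 1.321, -0.067], TCP at [151.883, -528.603, 227.446] pointing down, gripper open.
Joint ranges: [-3.03, 3.03], [-0.79, 2.21], [0.23, 2.52], [-1.04, 4.18], [0, 3.07], [-2.55, 2.55]. Speed limits (rad/s): [2.22, 2.22, 2.57, 3.14, 3.14, 3.14].

INTERFACE

Orientations are given as [roll, pitch, yaw] about the fixed x, y, z axes, in that order (R = Rz(yaw) Ry(pitch) Rx(roll)).
In Python, from cell import manip gives the robot as it stands.
- The arm moves only by the shell command python3 -m jog 'ROWS' [OPENING] [FORCE]. ROWS is JSON, one flat list of numbers, 6 for each row, row after row: the shift along the tool's x, y, z in mm, then the turn, a rotation vector about the tool's x, y, z in degrees. A call has 1 to 10 rows; each row is the pose to reach, as a shift and turn from the pose commanded when the call began, along the tool's axes at that moment; what a row does not reach only later rows make up. A row lasts 1/12 s, in which the tool goes at most 41.7 mm and 7.16 degrees, less where a joint would pass 70% of its speed; a pose out of reach is approached as far as the arm can. A call with a gripper value outside its range is refused whole. OPENING is the finger opening in mm, from 0 to 94, set as the call begins (- or left out, the last holds). The fingers move at their own pace and stop on an object; FORCE is the grip in N (left out, the last holds). Time passes only in rows, so rows that repeat a pose let the fingers close. It gives the time, the measured TCP pose, the force and the opening at its end, in the units of the state.
- manip.read_state(): the state, without advancing time (a new reading comes with each control period).
- manip.camera(name): name is "scene" or "top" or "wrist"; returns a dict with "img" (480x640x3 uint8, red, green, blue), "intrinsics" (3x3 intrinsics, pixels), "k1" (the pictures are not rectified: a ray, as slopes to the right and down, at radius r is drawn at 1 + k1 r^2 times it, then the intrinsics apply), "origin" and "orientation" of the camera in the world. Camera axes: x right, y down, z forward; pixel columns grow to the right and rows downward; lengths in mm; the calibration is good to about 2 mm. A picture is of the moment at which its call begins. There is no depth.
- manip.sign_off(): hands the job in, once; it reports no verdict.
Trained networks look in a picture, given as the dict that the camera call returned (one of the last four; its "shot" number tells which), for a name from the list of things; names that differ only in an ending like _2 or _b are one class to them, and where a whole thing is asked for, a point or a joint stands for the part that bears it (a point fixed in the world has none). Each returns a list of dicts, best first, with "score" (0 to 1); they miss things now and then, are a little off and sometimes report something else, mostly with a low value. They report only what shows in the picture. A call takes as long as a camera call.
- manip.masks_of(thing, picture): "pixels" (480x640 bool, what is visible of it) and "xy" ([column, row] in pixels, amid what is visible of it).
- manip.tip_of(thing, picture): "xy" ([column, row] in pixels: a listed point, or the origin of a listed thing).
The state is a dict: "clock": time; "joints": joint angles; "qd": joint speeds; "effort": joint torques, N m; "eef_pos": TCP position; "eef_rot": TCP orientation; "wrist_force": force on the tool from outside, world axes, zero at the start; "moment": the same for the moment, N m; "finger_gap": finger opening in mm.
Only numpy, scipy, OpenCV 4.12 (cv2) and the standard library are available. Lean on these libraries where they do the work, as an engineer would, in place of code of your own. Each camera call takes 0.05 s, during which the arm holds its last target.

TASK

Push the vial stand's sprung ledge over from its folded position, past its over-centre point, until it snaps level onto its stop, and prove that it holds by pressing straight down on its free end with about 10 N for a full second. Then gently stand the tall vial upright in the round nest on the ledge and let go; never load the stand with more than 25 N, and leave everything else where it is.

Things in the scene. Friction and masses are not known exactly. Their poses are not given: they have to be found in the camera images.
- stand: Fixed grey vial stand. Plinth 116 x 88 x 10 mm; origin under its centre, z up, -x side to the robot's right, up to 0.55 rad away from the robot (yaw 1.5 to 2.1). A deck rises from it, clamped anywhere from 0 to 9 mm up: not measured, find it by touch. At 0: hinge pin along y at x = +40, z = +40 mm, between cheeks (85 mm over all, 55 mm high); stop post at x = -45 mm, 39 mm high.
- ledge (a joint): Ledge hinge, rad. 0 = folded: stands up, leaning 0.2 rad past vertical to the stand's +x. 1.77 = level on a rigid stop, free end toward -x. A spring strut drives it away from its dead centre at 1.0, to either stop. Its torque is 0.70 N m against the push at 0, 0.5 at 0.5, none at 1.0, and 0.65 holding it on the stop. A square push 75 mm from the pin takes about 10 N at first.
- stand_nest (a point): Point fixed in the stand (not on the ledge; axes as the stand's): the middle of the nest floor when the ledge is level and the deck at 0, 45 mm over the worktop; the true floor is 0 to 9 mm above it. Nest: round rim on the ledge's upper face, 33 mm inside, 41 outside, 6 high, 36 mm from the pin. When folded that face looks to the stand's +x: push on it.
- stand_end (a point): Point fixed in the stand, 42 mm to -x of stand_nest and level with it: there the flat free end of the level ledge is pressed, its face 0 to 9 mm above. Ledge: aluminium plate 60 mm wide, 6 mm thick, reaching 96 mm from the pin (flat from 58 to 96 mm), upper face 5 mm off the pin's centre. Pressing on the stop gains some 10 to 20 N a millimetre.
- tall_vial: The vial to load: closed glass sample vial with a screw cap, 28 mm across and 95 mm tall, about 55 g, standing loose on the worktop. Origin at the centre of its underside, z up along it.
- short_vial: Bystander: like vial, 27 mm across but only 62 mm tall. Origin at the centre of its underside. One vial stands on each side of the bench, left and right; which is which changes.
- beaker: Bystander: empty glass beaker, 73 mm across, 96 mm tall, origin at the centre of its underside.
- septa_tin: Bystander: round tin, 62 mm across, 30 mm tall, origin at the centre of its underside.
- vial_block: Bystander: small block with two mini vials, 40 x 48 mm, 58 mm tall, origin at the centre of its underside.

How it is judged (in metres and radians):
On the way:
1. the ledge is level on its stop and the fingers press on the ledge with more than 5 N for half a second (value of joint ledge above 1.7 rad and contact force between the fingers and ledge above 5 N), for 0.5 s.
At the end, for the whole second after the job is handed in: The ledge is level on its stop (joint above 1.70) and the tall vial stands at rest on the ledge in its nest: within 6 mm of the nest's centre, its underside on the nest floor (from 3 mm below to 12 mm above stand_nest), upright within 0.08 rad (value of joint ledge above 1.7 rad and horizontal distance between tall_vial and stand_nest below 0.006 m and z of tall_vial in the frame of stand_nest between -0.003 and 0.012 m and angle between tall_vial's own z axis and vertical below 0.08 rad and linear speed of tall_vial below 0.02 m/s and contact force between tall_vial and ledge above 0.15 N); the robot touches nothing.
It fails at once if the robot loads the stand or its ledge with more than 25 N (contact force between any of the fingers, the arm and stand above 25 N).
It fails at once if the vial is slammed, dropped or forced onto the stand (more than 25 N) (contact force between tall_vial and stand above 25 N).
It fails at once if the tall vial is tipped over (more than 0.6 rad) (angle between tall_vial's own z axis and vertical above 0.6 rad).
It fails at once if a bystander is moved by more than 15 mm (distance of any of short_vial, beaker, septa_tin, vial_block from where it was at the start of the episode above 0.015 m).
It also fails if it takes over 72 s, if anything falls off the work surface, if the arm or the gripper's body presses on something with over 40 N, if the wrist force passes 120 N, or if a joint passes its speed limit or range.

## Working session

There is one attempt and no reset: what is moved stays moved. The work goes in short steps, Python scripts to look and compute and a shell command to move; the robot and the scene stay as the last step left them, time stands still between calls to the robot, and variables do not carry over. Pictures are saved under pics/ and viewed, and the job is handed in when it is done.

```bash
ls -la; mkdir -p pics; cat > h.py <<'E'
import numpy as np, cv2
from scipy.spatial.transform import Rotation as R
from cell import manip
def save(c,name): cv2.imwrite('pics/'+name,c['img'][:,:,::-1])
def rot(c):
    o=np.array(c['orientation'],float)
    return o if o.shape==(3,3) else R.from_euler('xyz',o).as_matrix()
def ray(c,uv):
    K=np.array(c['intrinsics']); k=c['k1']
    d=np.array([(uv[0]-K[0,2])/K[0,0],(uv[1]-K[1,2])/K[1,1]]); s=d.copy()
    for _ in range(30): s=d/(1+k*(s@s))
    v=rot(c)@np.array([s[0],s[1],1.]); return np.array(c['origin'],float),v/np.linalg.norm(v)
def at_z(c,uv,z):
    o,v=ray(c,uv); return o+v*(z-o[2])/v[2]
def proj(c,p):
    K=np.array(c['intrinsics']);q=rot(c).T@(np.array(p,float)-np.array(c['origin'],float));s=q[:2]/q[2]
    s=s*(1+c['k1']*(s@s)); return np.array([K[0,0]*s[0]+K[0,2],K[1,1]*s[1]+K[1,2]])
def tri(obs):
    A=np.zeros((3,3));b=np.zeros(3)
    for c,uv in obs:
        o,v=ray(c,uv);P=np.eye(3)-np.outer(v,v);A+=P;b+=P@o
    x=np.linalg.solve(A,b); res=[np.linalg.norm((np.eye(3)-np.outer(ray(c,uv)[1],ray(c,uv)[1]))@(x-ray(c,uv)[0])) for c,uv in obs]
    return x,np.round(res,1)
E
python3 - <<'E'
from h import *
print(manip.read_state())
S=manip.camera('scene');T=manip.camera('top');W=manip.camera('wrist')
for c,n in ((S,'s0.png'),(T,'t0.png'),(W,'w0.png')):
    save(c,n); print(n,np.round(c['origin'],1),np.round(c['orientation'],3),c['intrinsics'],c['k1'])
for th in ['stand','ledge','stand_nest','stand_end','tall_vial','short_vial','beaker','septa_tin','vial_block']:
    for c,n in ((S,'S'),(T,'T'),(W,'W')):
        t=[(np.round(d['xy'],1).tolist(),round(d['score'],2)) for d in manip.tip_of(th,c)[:3]]
        print(th,n,t)
E
```

```text
total 12
drwxr-xr-x  3 agent agent 4096 Dec  5 22:47 .
drwxr-xr-x 23 root  root  4096 Dec  5 22:47 ..
drwxr-xr-x  2 agent agent 4096 Dec  5 22:47 pics
{'clock': 0.0, 'joints': array([-1.35760909e+00,  3.00470945e-01,  1.52160264e+00, -2.53718254e-05,
        1.32071950e+00, -6.65823236e-02]), 'qd': array([-0.00132333, -0.00171033, -0.00044677, -0.00083998, -0.00059277,
       -0.00088763]), 'effort': array([ 1.63982645e-04, -5.31802154e+01, -3.52738059e+01,  7.08356453e-02,
        2.43719341e-02, -1.11391141e-04]), 'eef_pos': array([ 151.82109172, -528.36890944,  226.87728722]), 'eef_rot': array([-1.57199573e+00,  5.53477796e-05, -2.86181683e+00]), 'wrist_force': array([ 0.0365225 , -0.54897957, -0.12098906]), 'moment': array([-0.02138609,  0.00056197,  0.02854418]), 'finger_gap': 94.01924985171736}
s0.png [-152.7  975.2  988.7] [-2.257  0.017 -2.478] [[592.61720915   0.         312.96672795]
 [  0.         592.61720915 226.9398831 ]
 [  0.           0.           1.        ]] -0.13300169166127276
t0.png [ 276.7   75.6 1346.8] [-2.954  0.018 -1.578] [[454.03730048   0.         326.09876188]
 [  0.         454.03730048 242.29106615]
 [  0.           0.           1.        ]] 0.00330241407567217
w0.png [ 232.3 -505.5  386.2] [ 2.852e+00  1.000e-03 -1.291e+00] [[365.33482383   0.         317.51957397]
 [  0.         365.33482383 237.3829916 ]
 [  0.           0.           1.        ]] -0.04414779745402969
stand S [([378.2, 203.9], 0.62)]
stand T [([404.9, 245.4], 0.82), ([297.7, 255.6], 0.71)]
stand W []Traceback (most recent call last):
  File "<stdin>", line 8, in <module>
ValueError: it knows: beaker, septa_tin, short_vial, stand, stand_end, stand_nest, tall_vial, vial_block
```

```bash

python3 - <<'E'
from h import *
S=manip.camera('scene');T=manip.camera('top')
H={'stand_nest':45,'stand_end':45}
for th in ['stand','stand_nest','stand_end','tall_vial','short_vial','beaker','septa_tin','vial_block']:
    a=manip.tip_of(th,S);b=manip.tip_of(th,T)
    for c,n,l in ((S,'S',a),(T,'T',b)):
        print(th,n,[(np.round(d['xy'],1).tolist(),round(d['score'],2),np.round(at_z(c,d['xy'],H.get(th,0))[:2]).tolist()) for d in l[:3]])
    if a and b: x,r=tri([(S,a[0]['xy']),(T,b[0]['xy'])]);print('   tri',np.round(x,1),r)
E
```

```text
stand S [([378.1, 205.5], 0.67, [518.0, -147.0])]
stand T [([407.7, 246.0], 0.7, [519.0, -148.0]), ([469.7, 224.6], 0.49, [583.0, -337.0]), ([404.0, 246.2], 0.15, [519.0, -137.0])]
   tri [ 519.  -148.3   -1.3] [0.5 0.5]
stand_nest S [([381.9, 192.4], 0.69, [511.0, -151.0])]
stand_nest T [([405.5, 242.8], 0.77, [521.0, -134.0])]
   tri [ 511.4 -136.2   55.4] [8.1 8.1]
stand_end S [([383.4, 187.1], 0.69, [521.0, -175.0])]
stand_end T [([419.2, 240.5], 0.75, [527.0, -174.0])]
   tri [ 525.  -175.9   43. ] [2.7 2.7]
tall_vial S [([416.1, 179.8], 0.57, [497.0, -318.0])]
tall_vial T [([460.7, 256.7], 0.67, [485.0, -304.0])]
   tri [ 484.8 -299.    15. ] [2.1 2.1]
short_vial S [([253.8, 317.9], 0.52, [512.0, 365.0])]
short_vial T [([239.3, 249.2], 0.57, [515.0, 360.0]), ([403.6, 245.0], 0.35, [522.0, -136.0])]
   tri [516.2 361.4  -6.5] [0.4 0.4]
beaker S [([212.3, 352.0], 0.81, [517.0, 491.0])]
beaker T [([198.0, 249.9], 0.62, [514.0, 485.0])]
   tri [517.1 488.1  -4.3] [2.9 2.9]
septa_tin S [([309.6, 280.0], 0.96, [488.0, 196.0]), ([415.2, 180.5], 0.66, [497.0, -313.0])]
septa_tin T [([295.9, 253.6], 0.85, [500.0, 188.0])]
   tri [498.3 187.7 -11.3] [3.4 3.4]
vial_block S [([391.6, 169.7], 0.57, [582.0, -320.0])]
vial_block T [([466.7, 223.0], 0.57, [588.0, -329.0]), ([200.3, 249.9], 0.53, [514.0, 478.0])]
   tri [ 589.7 -331.9   -9.6] [0.7 0.7]
```

View pics/s0.png

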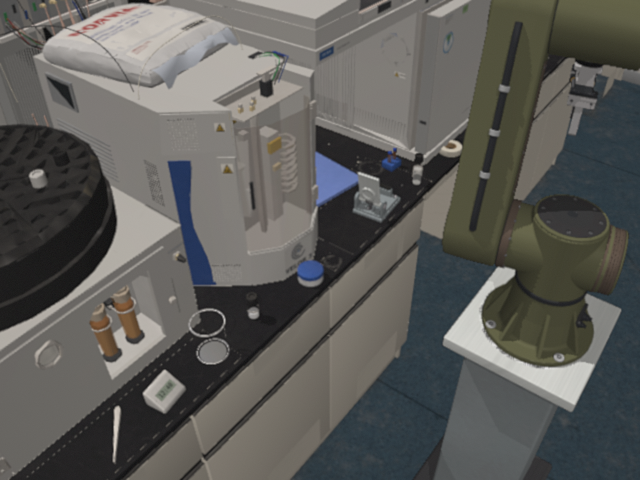

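View pics/t0.png

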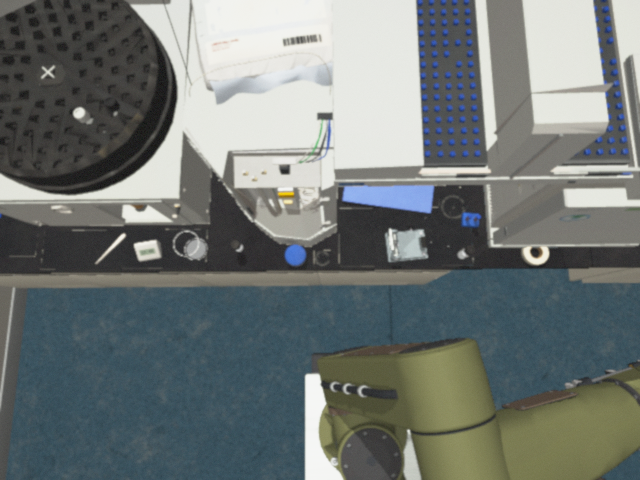

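View pics/w0.png

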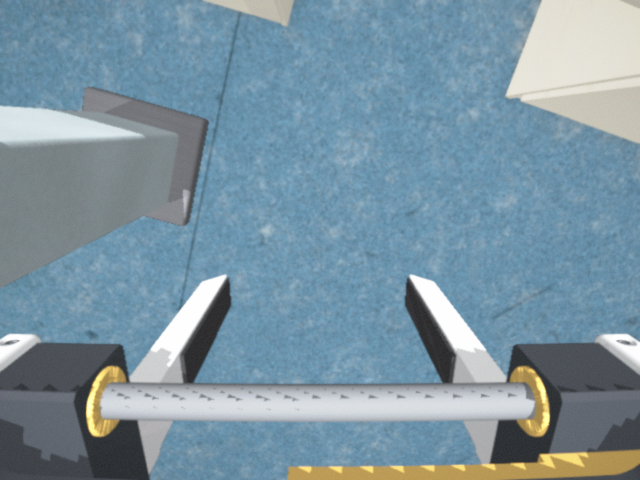

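Top view: stand at (407,246), the right-hand vial at (463,253), block at (470,220), short vial at (238,246). The cabinet corner is near (490,245). I'll check the furniture clearance and plan a look pose.

```bash
cat >> h.py <<'E'
def shift(target,yaw=None,base=None,byaw=None):
    """tool-frame shift and turn deg from the measured (or given) TCP, tool kept pointing down"""
    s=manip.read_state(); p=np.array(base if base is not None else s['eef_pos'])
    y0=byaw if byaw is not None else s['eef_rot'][2]
    R0=R.from_euler('xyz',[-np.pi/2,0,y0]).as_matrix()
    d=R0.T@(np.array(target,float)-p)
    t=0 if yaw is None else np.degrees((yaw-y0+np.pi)%(2*np.pi)-np.pi)
    return np.round(d,1), 'turn about tool y deg', round(-t,1)
def st():
    s=manip.read_state(); print('t',round(s['clock'],2),'p',np.round(s['eef_pos'],1),'rot',np.round(s['eef_rot'],4),'F',np.round(s['wrist_force'],1),'gap',round(s['finger_gap'],1),'q',np.round(s['joints'],2))
E
python3 - <<'E'
from h import *
S=manip.camera('scene');T=manip.camera('top')
print([np.round(at_z(S,p,0)) for p in ((412,150),(400,160),(358,165))])
print([np.round(at_z(T,(490,246),z)) for z in (0,150,300)])
print(shift([440,-220,250],-2.862+1.08))
E
```

```text
[array([ 590., -452.,    0.]), array([ 590., -380.,    0.]), array([ 677., -280.,    0.])]
[array([ 517., -393.,    0.]), array([ 490., -341.,  150.]), array([ 463., -289.,  300.])]
(array([-362.1,  -22.6, -217. ]), 'turn about tool y deg', np.float64(-61.9))
```

```bash
python3 -c "
from h import *
print(shift([390,-200,270],-2.862+1.08))"
python3 -m jog '[-36,-4,-21,0,-7,0, -72,-8,-42,0,-14,0, -108,-12,-63,0,-21,0, -144,-17,-84,0,-28,0, -180,-21,-105,0,-35,0, -216,-25,-126,0,-42,0, -252,-29,-147,0,-49,0, -288,-34,-168,0,-56,0, -318,-43,-205,0,-62,0, -318,-43,-235,0,-62,0]'
python3 - <<'E'
from h import *
st()
W=manip.camera('wrist');save(W,'w1.png');print(W['origin'],W['orientation'])
E
```

```text
(array([-319.6,  -42.6, -250.1]), 'turn about tool y deg', np.float64(-61.9))
clock: 2.13
eef_pos: [394.9, -213.1, 271.1]
eef_rot: [-1.57, 0.0, -1.771]
wrist_force: [0.7, -0.1, 0.3]
finger_gap: 94.1
t 2.13 p [ 394.9 -213.1  271.1] rot [-1.5697  0.     -1.7714] F [ 0.7 -0.1  0.3] gap 94.1 q [-0.58  0.04  1.73  0.    1.38 -0.38]
[ 411.49941049 -131.20634873  430.25334092] [ 2.85176650e+00 -1.14912857e-03 -2.00527699e-01]
```

View pics/w1.png

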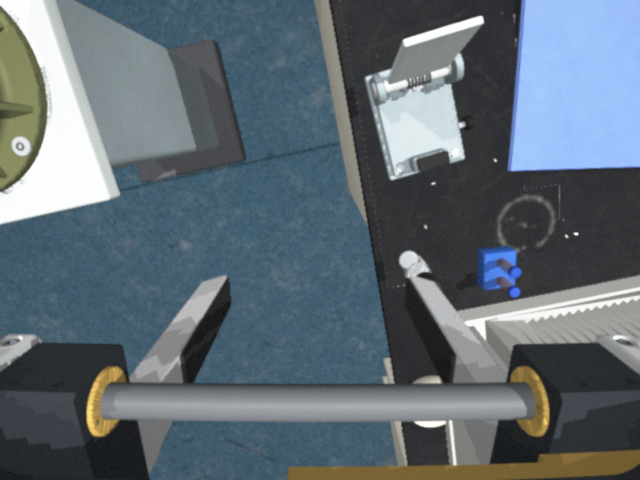

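Wrist view: stand at (415,125) with its folded ledge at (435,50), the vial at (410,260), the block at (497,270) and the cabinet side from (465,315) to (640,280).

```bash
cat >> h.py <<'E'
def look(things,extra=(),H={'stand_nest':45,'stand_end':45}):
    cs={'S':manip.camera('scene'),'T':manip.camera('top'),'W':manip.camera('wrist')}
    for th in things:
        ob=[]
        for n,c in cs.items():
            l=manip.tip_of(th,c)
            if l:
                print(th,n,[(np.round(d['xy'],1).tolist(),round(d['score'],2),np.round(at_z(c,d['xy'],H.get(th,0))[:2],1).tolist()) for d in l[:2]])
                ob.append((c,l[0]['xy']))
        if len(ob)>1: x,r=tri(ob);print('   tri',np.round(x,1),r)
    return cs
E
python3 - <<'E'
from h import *
cs=look(['stand','stand_nest','stand_end','tall_vial','vial_block','short_vial'])
W=cs['W']
print('cab',[np.round(at_z(W,p,z)[:2]) for p in ((465,315),(640,280)) for z in (0,100,300)])
print('counter edge',[np.round(at_z(W,p,0)[:2]) for p in ((333,30),(372,240))])
E
```

```text
stand S [([378.9, 205.8], 0.97, [515.1, -147.2])]
stand T [([404.5, 246.0], 0.77, [519.3, -138.2])]
stand W [([415.8, 119.4], 0.58, [521.3, -144.0])]
   tri [ 517.5 -141.9    3.1] [4.7 4.4 3.5]
stand_nest S [([380.2, 194.0], 0.95, [510.6, -142.3]), ([386.5, 184.6], 0.74, [520.6, -189.6])]
stand_nest T [([404.8, 241.6], 0.59, [524.2, -132.5])]
stand_nest W [([423.3, 111.1], 0.75, [518.2, -136.2])]
   tri [ 516.6 -135.9   48.1] [8.5 8.  0.7]
stand_end S [([387.8, 186.3], 0.76, [513.4, -184.9])]
stand_end T [([423.7, 239.4], 0.61, [530.2, -187.6])]
stand_end W [([435.6, 152.8], 0.71, [525.4, -179.7])]
   tri [ 524.  -185.5   43.2] [9.1 6.8 5.9]
tall_vial S [([413.0, 180.2], 0.54, [502.7, -310.5])]
tall_vial W [([409.1, 260.0], 0.73, [490.8, -310.0])]
   tri [ 494.1 -304.8    6.4] [5.1 5.1]
vial_block S [([378.0, 193.4], 0.69, [548.7, -194.3]), ([392.0, 165.1], 0.6, [594.2, -341.5])]
vial_block T [([469.7, 218.8], 0.83, [601.1, -338.6])]
vial_block W [([495.2, 261.1], 0.79, [598.3, -334.2])]
   tri [ 655.1 -391.9 -156.3] [11.6 16.4 16.7]
short_vial S [([254.2, 314.5], 0.75, [518.4, 357.3]), ([386.9, 185.4], 0.58, [549.6, -242.5])]
short_vial T [([242.6, 246.9], 0.43, [521.7, 350.0])]
   tri [523.6 351.9  -8.4] [0.5 0.5]
cab [array([ 554., -403.]), array([ 520., -340.]), array([ 453., -214.]), array([ 791., -403.]), array([ 702., -340.]), array([ 525., -214.])]
counter edge [array([447., -35.]), array([ 449., -274.])]
```

```bash
python3 -c "
from h import *
print(shift([470,-225,200],-1.571))"
python3 -m jog '[0,15,20,0,-5,0, -2,30,40,0,-11,0, -4,45,60,0,-11.5,0, -5,60,74,0,-11.5,0, -5,72,74,0,-11.5,0, -5,72,74,0,-11.5,0]'
python3 - <<'E'
from h import *
st()
cs=look(['stand','stand_nest','stand_end','tall_vial'])
save(cs['W'],'w2.png')
c=cs['W']['img'][0:300,200:600]; cv2.imwrite('pics/w2c.png',cv2.resize(c,(800,600),interpolation=cv2.INTER_CUBIC)[:,:,::-1])
import pickle;pickle.dump({k:cs['W'][k] for k in ('img','intrinsics','k1','origin','orientation')},open('w2.pkl','wb'))
E
```

```text
(array([-6.2, 70.5, 77.8]), 'turn about tool y deg', np.float64(-12.0))
clock: 3.73
eef_pos: [465.6, -224.8, 195.8]
eef_rot: [-1.575, 0.002, -1.578]
wrist_force: [-0.7, -0.4, -0.3]
finger_gap: 94.1
t 3.73 p [ 465.6 -224.8  195.8] rot [-1.5746  0.0021 -1.5785] F [-0.7 -0.4 -0.3] gap 94.1 q [-0.52  0.26  1.65 -0.    1.24 -0.51]
stand S [([378.2, 207.4], 0.98, [512.7, -140.0])]
stand T [([406.5, 244.9], 0.78, [522.6, -144.4]), ([239.5, 249.0], 0.69, [515.3, 359.2])]
stand W [([377.6, 131.5], 0.74, [523.4, -144.5])]
   tri [ 521.9 -146.    -6.5] [4.9 2.  2.9]
stand_nest S [([379.3, 193.4], 0.67, [514.0, -143.2])]
stand_nest W [([381.9, 122.1], 0.97, [519.6, -136.7])]
   tri [ 515.5 -138.3   48.4] [3.8 3.8]
stand_end S [([385.6, 185.2], 0.65, [521.0, -185.7]), ([309.5, 279.2], 0.44, [460.3, 229.1])]
stand_end T [([419.5, 243.3], 0.59, [518.8, -174.9])]
stand_end W [([385.5, 176.5], 0.73, [524.4, -181.3]), ([382.5, 120.6], 0.32, [520.0, -135.5])]
   tri [ 519.5 -177.9   50.3] [2.6 4.3 4.7]
tall_vial S [([412.2, 177.4], 0.71, [511.9, -321.5])]
tall_vial W [([341.0, 292.9], 0.75, [490.5, -310.8])]
   tri [ 493.2 -296.4   22.7] [5.4 5.4]
```

View pics/w2.png

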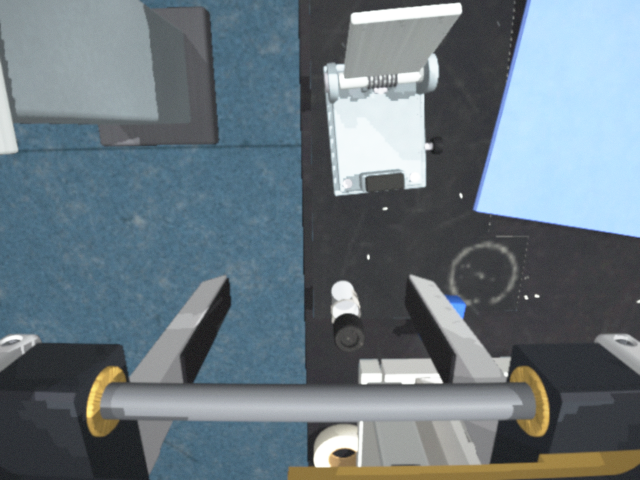

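View pics/w2c.png

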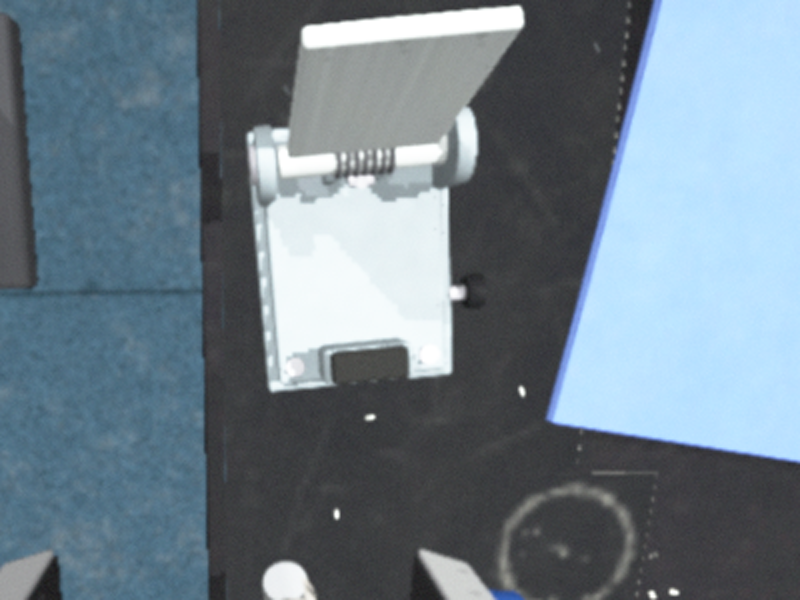

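```bash
cat > fit.py <<'E'
from h import *
import pickle
from scipy.optimize import least_squares
W=pickle.load(open('w2.pkl','rb'))
def sp(p,x):
    c,s=np.cos(x[2]),np.sin(x[2]);return np.array([x[0]+c*p[0]-s*p[1],x[1]+s*p[0]+c*p[1],p[2]])
def led(r,n,y,th,d): # r along ledge, n offset toward upper face
    a=th-0.2-np.pi/2 # 
    phi=np.pi/2-0.2+th  # direction angle in xz plane from +x
    u=np.array([np.cos(phi),np.sin(phi)]);nn=np.array([np.sin(phi),-np.cos(phi)])
    q=np.array([40,40+d])+r*u+n*nn
    return np.array([q[0],y,q[1]])
E
python3 - <<'E'
from fit import *
for p in ((335,195),(426,186),(325,67)): print([np.round(at_z(W,p,z)[:2],1) for z in (0,10,19)])
obs=[((335,195),lambda x:(-58,44,10)),((426,186),lambda x:(-58,-44,10)),
((352.5,23.5),lambda x:led(96,-1,30,0,x[3])),((462,12.5),lambda x:led(96,-1,-30,0,x[3])),
((351.5,14),lambda x:led(96,5,30,0,x[3])),((461,4),lambda x:led(96,5,-30,0,x[3]))]
f=lambda x:np.concatenate([proj(W,sp(g(x),x))-p for p,g in obs])
r=least_squares(f,[520,-145,1.65,4]);print(r.x,np.round(r.fun.reshape(-1,2),1).tolist())
x=r.x;print('nest',sp((4,0,45),x),'end',sp((-38,0,45),x))
# overlay
im=W['img'][:,:,::-1].copy()
pts=[(sx,sy,10) for sx in(-58,58) for sy in (-44,44)]+[led(96,n,y,0,x[3]) for n in(-1,5) for y in(-30,30)]+[led(0,0,y,0,x[3]) for y in (-42,42)]+[(-45,0,39+x[3]),(4,0,45),(-38,0,45)]
for p in pts: cv2.circle(im,tuple(int(round(v)) for v in proj(W,sp(p,x))),2,(0,0,255),-1)
cv2.imwrite('pics/f1.png',cv2.resize(im[0:300,200:600],(800,600),interpolation=cv2.INTER_CUBIC))
E
```

```text
[array([ 483.4, -204.9]), array([ 483. , -203.1]), array([ 482.5, -201.5])]
[array([ 573.1, -196.5]), array([ 570.1, -195. ]), array([ 567.5, -193.6])]
[array([473.9, -87.6]), array([473.7, -89.1]), array([473.5, -90.5])]
[ 521.49125371 -141.51331599    1.66124007    1.78071849] [[-0.1, 0.1], [0.4, 0.4], [0.1, 0.6], [-0.2, 1.3], [0.1, -1.0], [-0.2, -1.3]]
nest [ 521.12997176 -137.52966499   45.        ] end [ 524.92343225 -179.35800057   45.        ]
```

View pics/f1.png

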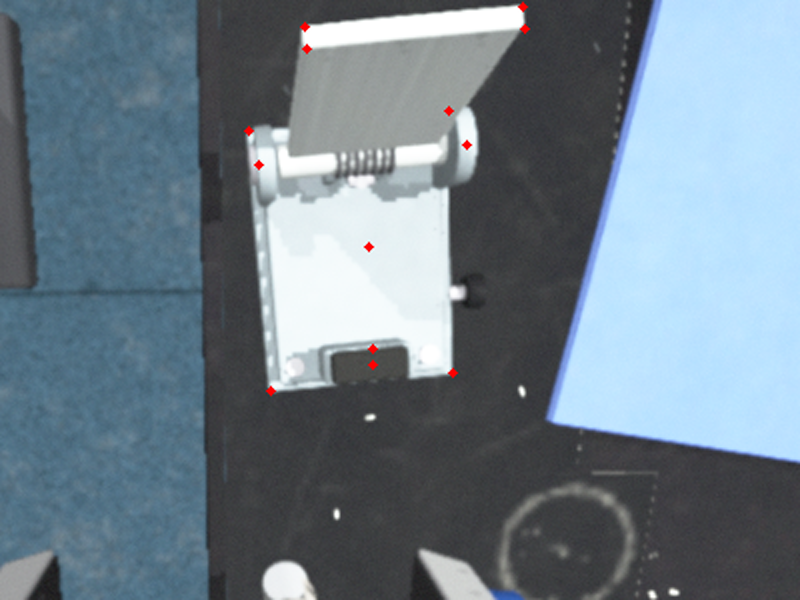

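```bash
python3 - <<'E'
from h import *
S=manip.camera('scene')
print([np.round(at_z(S,p,0)[:2]) for p in ((318,250),(300,262),(318,205),(345,260))])
T=manip.camera('top')
for p in ((337,237),(337,180),(300,245)): print([np.round(at_z(T,p,z)[:2]) for z in (0,150,400)])
print(shift([500,-60,240],-1.481))
E
```

```text
[array([537.,  98.]), array([546., 160.]), array([651., -50.]), array([461.,  88.])]
[array([549.,  64.]), array([519.,  66.]), array([468.,  68.])]
[array([729.,  62.]), array([679.,  64.]), array([595.,  66.])]
[array([526., 176.]), array([498., 165.]), array([452., 146.])]
(array([-165.7,  -41.6,   32.6]), 'turn about tool y deg', np.float64(-5.6))
```

```bash
python3 -c "
from h import *
print(shift([513,-50,235],-1.481))"
python3 -m jog '[-35,-8,10,0,-5.6,0, -70,-16,20,0,-5.6,0, -105,-24,30,0,-5.6,0, -140,-32,40,0,-5.6,0, -175,-40,46,0,-5.6,0, -175,-40,46,0,-5.6,0]' 0
python3 - <<'E'
from h import *
st()
W=manip.camera('wrist');save(W,'w3.png')
print(shift([513,-50,137],-1.481))
E
```

```text
(array([-175.8,  -36.6,   45.5]), 'turn about tool y deg', np.float64(-5.6))
clock: 5.08
eef_pos: [514.5, -46.2, 240.0]
eef_rot: [-1.568, 0.0, -1.477]
wrist_force: [0.2, 0.3, 0.2]
finger_gap: 57.2
t 5.08 p [514.5 -46.2 240. ] rot [-1.5684e+00  3.0000e-04 -1.4772e+00] F [0.2 0.3 0.2] gap 57.2 q [-0.16  0.21  1.6   0.    1.33 -0.25]
(array([  1.5, 102.1,  -1.2]), 'turn about tool y deg', np.float64(0.2))
```

View pics/w3.png

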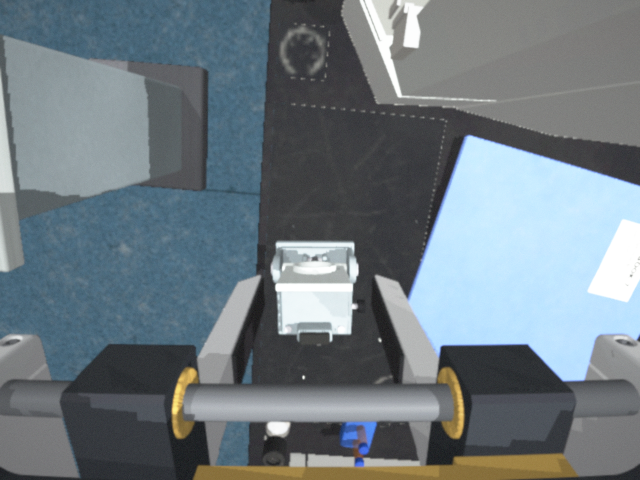

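The wrist view shows the ledge edge-on at (317,280), centred on the tool, and the instrument well clear at the upper right. Going down beside it with the fingers closing.

```bash

python3 -m jog '[0,15,0,0,0,0, 0,35,0,0,0,0, 0,55,0,0,0,0, 0,75,0,0,0,0, 1,90,-1,0,0,0, 2,102,-1,0,0,0, 2,102,-1,0,0,0, 2,102,-1,0,0,0]'
python3 - <<'E'
from fit import *
st()
s=manip.read_state()
x=[521.5,-141.5,1.661]
for d in (4,):
  for th in np.arange(0.0,1.41,0.1):
    q=led(78,5,0,th,d); q=q+[8,0,22]
    if th<0.2: q[2]=min(q[2],137)
    w=sp(q,x); print(round(th,1),np.round(w,1),shift(w)[0])
E
```

```text
clock: 5.8
eef_pos: [512.4, -53.6, 136.2]
eef_rot: [-1.572, 0.0, -1.482]
wrist_force: [0.3, 0.5, 0.3]
finger_gap: 1.7
t 5.8 p [512.4 -53.6 136.2] rot [-1.5719e+00  2.0000e-04 -1.4822e+00] F [0.3 0.5 0.3] gap 1.7 q [-0.18  0.32  1.72 -0.    1.1  -0.26]
0.0 [515.3 -73.4 137. ] [20.  -0.8  1.2]
0.1 [516. -81. 137.] [27.6 -0.8  1.2]
0.2 [516.7 -88.7 144. ] [35.4 -7.8  1.2]
0.3 [517.4 -96.5 144.1] [43.2 -7.9  1.3]
0.4 [ 518.1 -104.2  143.4] [50.9 -7.2  1.3]
0.5 [ 518.8 -111.9  142. ] [58.6 -5.8  1.3]
0.6 [ 519.5 -119.4  139.8] [66.1 -3.6  1.3]
0.7 [ 520.1 -126.6  136.8] [73.4 -0.7  1.3]
0.8 [ 520.8 -133.4  133.2] [80.3  3.   1.3]
0.9 [ 521.4 -139.9  128.9] [86.8  7.3  1.3]
1.0 [ 521.9 -146.   123.9] [92.8 12.3  1.3]
1.1 [ 522.4 -151.5  118.4] [98.3 17.8  1.3]
1.2 [ 522.8 -156.4  112.4] [103.3  23.8   1.3]
1.3 [ 523.2 -160.7  105.8] [107.6  30.4   1.4]
1.4 [ 523.6 -164.3   98.9] [111.2  37.3   1.4]
```

```bash

python3 -m jog '[6,0,1,0,0,0, 12,0,1,0,0,0, 16,0,1,0,0,0, 20,-2,1,0,0,0, 24,-4,1,0,0,0, 28,-6,1,0,0,0, 32,-7,1,0,0,0]'
python3 -c "
from h import *
st()"
```

```text
clock: 6.38
eef_pos: [516.1, -84.3, 143.2]
eef_rot: [-1.572, 0.002, -1.481]
wrist_force: [0.1, 7.5, -6.0]
finger_gap: 0.5
t 6.38 p [516.1 -84.3 143.2] rot [-1.572   0.0019 -1.4812] F [ 0.1  7.5 -6. ] gap 0.5 q [-0.23  0.33  1.69  0.    1.12 -0.32]
```

```bash

python3 -m jog '[5,0,0,0,0,0, 11,0,0,0,0,0, 15,0,0,0,0,0, 19,0,0,0,0,0, 23,0,0,0,0,0, 27,1,0,0,0,0, 34,3,0,0,0,0]'
python3 -c "
from h import *
st()"
```

```text
clock: 6.97
eef_pos: [519.2, -117.8, 140.4]
eef_rot: [-1.572, 0.002, -1.481]
wrist_force: [-2.2, 8.6, -2.0]
finger_gap: 0.7
t 6.97 p [ 519.2 -117.8  140.4] rot [-1.5717  0.0022 -1.481 ] F [-2.2  8.6 -2. ] gap 0.7 q [-0.29  0.35  1.67  0.    1.12 -0.38]
```

```bash

python3 -m jog '[4,1,0,0,0,0, 7,3,0,0,0,0, 11,5,0,0,0,0, 14,7,0,0,0,0, 18,9,0,0,0,0, 21,11,0,0,0,0, 24,14,0,0,0,0, 27,16,0,0,0,0]'
python3 -c "
from h import *
st()"
```

```text
clock: 7.63
eef_pos: [522.1, -145.9, 124.2]
eef_rot: [-1.571, -0.0, -1.481]
wrist_force: [-0.7, -0.2, 0.1]
finger_gap: 0.2
t 7.63 p [ 522.1 -145.9  124.2] rot [-1.5706e+00 -4.0000e-04 -1.4813e+00] F [-0.7 -0.2  0.1] gap 0.2 q [-0.34  0.39  1.65 -0.    1.1  -0.43]
```

```bash

python3 - <<'E'
from h import *
W=manip.camera('wrist');save(W,'w4.png')
S=manip.camera('scene');cv2.imwrite('pics/s4.png',cv2.resize(S['img'][120:270,280:480],(800,600),interpolation=cv2.INTER_CUBIC)[:,:,::-1])
E
```

```text
(no output)
```

View pics/w4.png

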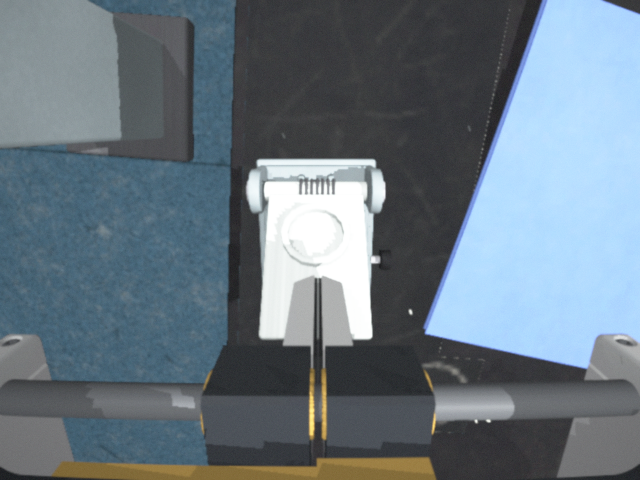

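View pics/s4.png

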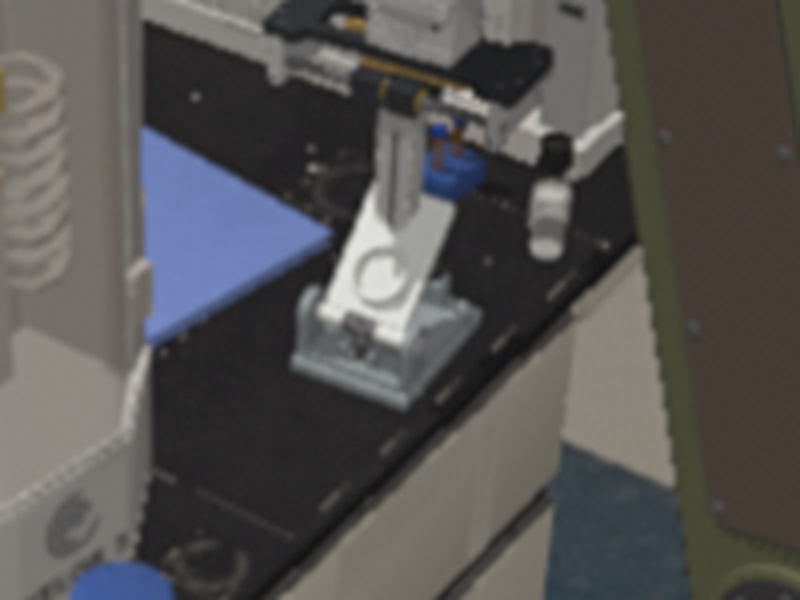

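The ledge is inclined about 45° with the fingertips on its face, so it is right at dead centre. I'll keep pushing over.

```bash

python3 -m jog '[2,3,0,0,0,0, 5,6,0,0,0,0, 8,9,0,0,0,0, 10,12,0,0,0,0, 10,12,0,0,0,0, 10,12,0,0,0,0, 10,12,0,0,0,0]'
python3 - <<'E'
from h import *
st()
W=manip.camera('wrist');save(W,'w5.png')
E
```

```text
clock: 8.32
eef_pos: [522.9, -155.3, 112.5]
eef_rot: [-1.571, 0.0, -1.481]
wrist_force: [-0.1, -0.2, 0.1]
finger_gap: 0.3
t 8.32 p [ 522.9 -155.3  112.5] rot [-1.5708  0.     -1.4813] F [-0.1 -0.2  0.1] gap 0.3 q [-0.36  0.41  1.65  0.    1.08 -0.45]
```

View pics/w5.png

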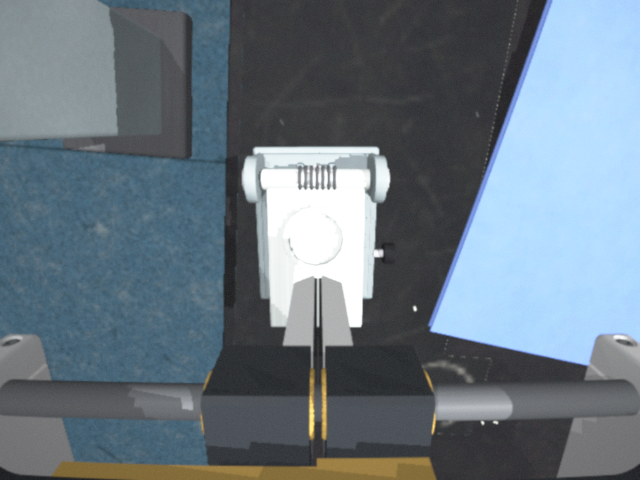

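The ledge lies flat now (spans rows 190-325, nest ring at (315,236)), so it has snapped. Measuring the nest, then moving over the free end.

```bash

python3 - <<'E'
from h import *
W=manip.camera('wrist')
g=cv2.cvtColor(W['img'],cv2.COLOR_RGB2GRAY)
print(manip.tip_of('stand_nest',W)[:2],manip.tip_of('stand_end',W)[:2])
for z in (51,55,60): print(z,np.round(at_z(W,(315,236),z),1))
c=g[190:290,265:365]; cv2.imwrite('pics/n5.png',cv2.resize(c,(600,600),interpolation=cv2.INTER_CUBIC))
print(shift([524.9,-179.4,80]))
E
```

```text
[{'xy': [313.8, 230.6], 'score': 0.95}] [{'xy': [317.0, 228.2], 'score': 0.51}]
51 [ 519.9 -136.9   51. ]
55 [ 519.8 -135.7   55. ]
60 [ 519.7 -134.3   60. ]
(array([24.2, 32.6, -0.2]), 'turn about tool y deg', 0)
```

View pics/n5.png

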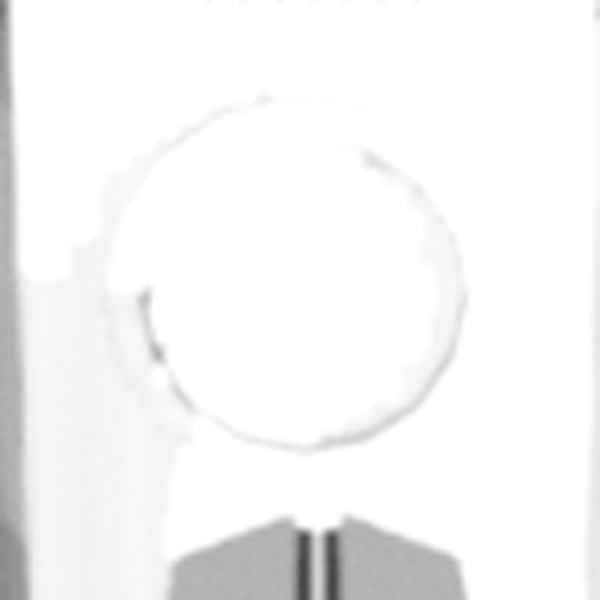

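```bash

python3 -m jog '[8,0,0,0,0,0, 16,0,0,0,0,0, 24,8,0,0,0,0, 24,16,0,0,0,0, 24,24,0,0,0,0, 24,31,0,0,0,0, 24,31,0,0,0,0, 24,31,0,0,0,0]'
python3 -c "
from h import *
st()"
```

```text
clock: 9.18
eef_pos: [524.8, -178.9, 80.8]
eef_rot: [-1.572, 0.001, -1.481]
wrist_force: [0.3, 0.0, 0.4]
finger_gap: 0.6
t 9.18 p [ 524.8 -178.9   80.8] rot [-1.5718e+00  6.0000e-04 -1.4810e+00] F [0.3 0.  0.4] gap 0.6 q [-0.39  0.47  1.65  0.    1.02 -0.48]
```

```bash

python3 -m jog '[0,2,0,0,0,0, 0,4,0,0,0,0, 0,4,0,0,0,0]' | tail -3; python3 -c "
from h import *
st()"
python3 -m jog '[0,0.8,0,0,0,0]' |tail -4
python3 -m jog '[0,0.8,0,0,0,0]' |tail -4
```

```text
eef_rot: [-1.571, 0.0, -1.481]
wrist_force: [0.1, -0.5, -0.7]
finger_gap: 0.4
t 9.43 p [ 525.  -179.1   77.3] rot [-1.5708  0.     -1.481 ] F [ 0.1 -0.5 -0.7] gap 0.4 q [-0.39  0.48  1.65  0.    1.01 -0.48]
eef_pos: [525.1, -179.2, 76.8]
eef_rot: [-1.57, -0.0, -1.481]
wrist_force: [-0.3, 0.1, -0.3]
finger_gap: 0.8
eef_pos: [525.1, -179.3, 76.0]
eef_rot: [-1.57, -0.0, -1.481]
wrist_force: [-0.3, -0.7, -0.0]
finger_gap: 0.6
```

```bash

for i in 1 2; do :; done
python3 -m jog '[0,0.8,0,0,0,0]' |grep -E 'pos|force'
python3 -m jog '[0,0.8,0,0,0,0]' |grep -E 'pos|force'
```

```text
eef_pos: [525.1, -179.3, 75.1]
wrist_force: [-0.0, -0.1, 0.6]
eef_pos: [525.0, -179.2, 74.2]
wrist_force: [-0.3, -0.1, -0.3]
```

```bash

python3 -m jog '[0,0.8,0,0,0,0]' |grep -E 'pos|force'
```

```text
eef_pos: [525.0, -179.3, 73.4]
wrist_force: [0.7, 0.3, -0.3]
```

```bash

python3 -m jog '[0,0.8,0,0,0,0]' |grep -E 'pos|force'
```

```text
eef_pos: [525.0, -179.2, 72.6]
wrist_force: [0.2, 0.3, -0.2]
```

```bash

python3 -m jog '[0,0.7,0,0,0,0]' |grep -E 'pos|force'
```

```text
eef_pos: [525.0, -179.2, 71.8]
wrist_force: [-0.0, -0.1, -0.2]
```

```bash

python3 -m jog '[0,0.7,0,0,0,0]' |grep -E 'pos|force'
```

```text
eef_pos: [525.0, -179.3, 71.2]
wrist_force: [-0.4, -0.2, -0.1]
```

```bash

python3 -m jog '[0,0.7,0,0,0,0]' |grep -E 'pos|force'
```

```text
eef_pos: [525.1, -179.3, 70.6]
wrist_force: [-0.9, -0.1, 6.5]
```

```bash

python3 -m jog '[0,0.3,0,0,0,0, 0,0.3,0,0,0,0]' |grep -E 'pos|force'
```

```text
eef_pos: [525.1, -179.3, 70.6]
wrist_force: [-1.8, -0.2, 4.6]
```

```bash

python3 -m jog '[0,0.3,0,0,0,0, 0,0.3,0,0,0,0]' |grep -E 'pos|force'
```

```text
eef_pos: [525.1, -179.3, 70.5]
wrist_force: [-4.5, 0.7, 7.1]
```

```bash

python3 -m jog '[0,0,0,0,0,0]' |grep -E 'pos|force'
```

```text
eef_pos: [525.1, -179.3, 70.5]
wrist_force: [-2.6, 0.8, 6.6]
```

```bash

python3 -m jog '[0,0.3,0,0,0,0, 0,0.3,0,0,0,0]' |grep -E 'pos|force'
```

```text
eef_pos: [525.1, -179.3, 70.5]
wrist_force: [-3.5, 1.4, 9.6]
```

```bash

python3 -m jog '[0,0.1,0,0,0,0, 0,0.1,0,0,0,0, 0,0.1,0,0,0,0, 0,0.1,0,0,0,0, 0,0.1,0,0,0,0, 0,0.1,0,0,0,0, 0,0.1,0,0,0,0]' |grep -E 'pos|force|clock'
python3 -m jog '[0,0,0,0,0,0, 0,0,0,0,0,0, 0,0,0,0,0,0, 0,0,0,0,0,0, 0,0,0,0,0,0, 0,0,0,0,0,0, 0,0,0,0,0,0]' |grep -E 'pos|force|clock'
```

```text
clock: 11.35
eef_pos: [525.1, -179.3, 70.4]
wrist_force: [-4.0, 1.7, 11.7]
clock: 11.93
eef_pos: [525.1, -179.3, 70.4]
wrist_force: [-4.9, 1.0, 10.8]
```

```bash

python3 -m jog '[0,0,0,0,0,0, 0,0,0,0,0,0, 0,0,0,0,0,0, 0,0,0,0,0,0]' |grep -E 'pos|force|clock'
python3 -m jog '[0,-2,0,0,0,0, 0,-20,0,0,0,0, 0,-50,0,0,0,0, 0,-85,0,0,0,0, 0,-120,0,0,0,0, 0,-150,0,0,0,0, 0,-170,0,0,0,0, 0,-170,0,0,0,0]' 60
python3 -c "
from h import *
st()
print(shift([475,-270,250],-1.571))"
```

```text
clock: 12.27
eef_pos: [525.1, -179.3, 70.4]
wrist_force: [-4.3, 1.7, 11.0]
clock: 12.93
eef_pos: [526.2, -179.7, 244.2]
eef_rot: [-1.565, -0.003, -1.481]
wrist_force: [0.0, -1.3, 0.3]
finger_gap: 50.3
t 12.93 p [ 526.2 -179.7  244.2] rot [-1.5646 -0.0032 -1.4812] F [ 0.  -1.3  0.3] gap 50.3 q [-0.39  0.3   1.49  0.    1.35 -0.48]
(array([ 85.4,  -5.8, -59. ]), 'turn about tool y deg', np.float64(5.1))
```

```bash

python3 - <<'E'
from h import *
W=manip.camera('wrist');save(W,'w6.png')
print(manip.tip_of('stand_nest',W)[:2],manip.tip_of('tall_vial',W)[:2])
cv2.imwrite('pics/w6c.png',cv2.resize(W['img'][100:300,240:440],(800,800),interpolation=cv2.INTER_CUBIC)[:600,:,::-1])
import pickle;pickle.dump({k:W[k] for k in ('img','intrinsics','k1','origin','orientation')},open('w6.pkl','wb'))
E
python3 -m jog '[25,-1,-17,0,0,0, 50,-3,-34,0,0,0, 72,-6,-50,0,5,0, 85,-6,-59,0,5,0, 85,-6,-59,0,5,0]'
python3 - <<'E'
from h import *
st()
cs=look(['tall_vial'])
import pickle
W=cs['W'];save(W,'w7.png')
pickle.dump({k:W[k] for k in ('img','intrinsics','k1','origin','orientation')},open('w7.pkl','wb'))
E
```

```text
[{'xy': [311.0, 170.0], 'score': 0.82}] [{'xy': [312.9, 213.0], 'score': 0.64}]
clock: 13.5
eef_pos: [472.2, -271.1, 244.0]
eef_rot: [-1.573, 0.001, -1.572]
wrist_force: [-0.1, 0.2, -0.3]
finger_gap: 60.3
t 13.5 p [ 472.2 -271.1  244. ] rot [-1.5731e+00  1.0000e-03 -1.5715e+00] F [-0.1  0.2 -0.3] gap 60.3 q [-0.59  0.28  1.51 -0.    1.36 -0.59]
tall_vial S [([415.0, 179.2], 0.58, [500.7, -318.5])]
tall_vial W [([332.2, 236.8], 0.74, [490.3, -304.7])]
   tri [ 490.4 -300.    14.5] [0.8 0.8]
```

View pics/w6c.png

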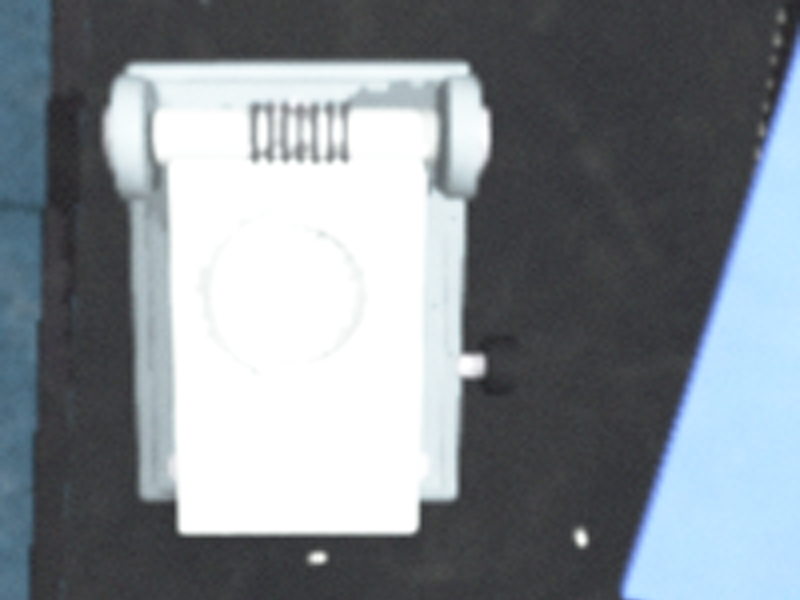

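View pics/w7.png

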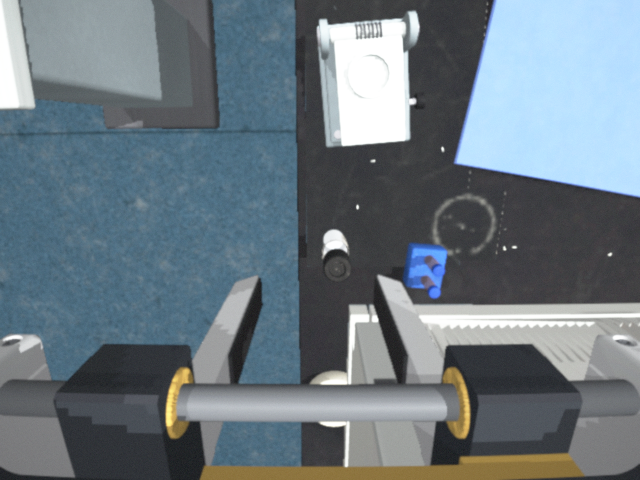

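```bash

python3 - <<'E'
from fit import *
W2=W;W6=pickle.load(open('w6.pkl','rb'));W7=pickle.load(open('w7.pkl','rb'))
print('cab corner',tri([(W2,(358,359)),(W7,(349,306))]))
cv2.imwrite('pics/v7.png',cv2.resize(W7['img'][210:310,300:400],(600,600),interpolation=cv2.INTER_CUBIC)[:,:,::-1])
cv2.imwrite('pics/v2.png',cv2.resize(W2['img'][270:370,300:400],(600,600),interpolation=cv2.INTER_CUBIC)[:,:,::-1])
P=lambda x,y:(240+x/4,100+y/4)
for n,p in (('nest',P(282,294)),):
    print(n,[np.round(at_z(W6,p,z),1) for z in (49,55)])
for n,p in (('end+',P(180,533)),('end-',P(418,533)),('pinend+',P(167,158)),('pinend-',P(427,158))):
    print(n,np.round(at_z(W6,p,49),1))
x=[521.5,-141.5,1.661]
for q in ((-56,30,49),(-56,-30,49)): print(sp(q,x))
# nest from w7 
print('nest w7',np.round(at_z(W7,(367.5,76),52),1), 'net',[ (np.round(d['xy'],1),) for d in []])
E
```

```text
cab corner (array([ 511.09120549, -391.36752297,    3.15991159]), array([0.7, 0.7]))
nest [array([ 517.1, -138.9,   49. ]), array([ 517.1, -138.2,   55. ])]
end+ [ 496.5 -200.9   49. ]
end- [ 556.3 -195.6   49. ]
pinend+ [ 487.5 -109.6   49. ]
pinend- [ 548.3 -104.2   49. ]
[ 496.66652599 -199.97476865   49.        ]
[ 556.42259038 -194.56988488   49.        ]
nest w7 [ 517.9 -139.3   52. ] net []
```

View pics/v7.png

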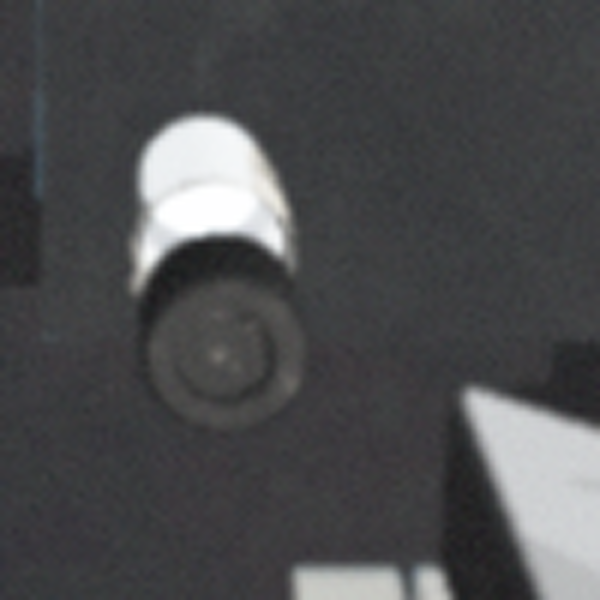

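View pics/v2.png

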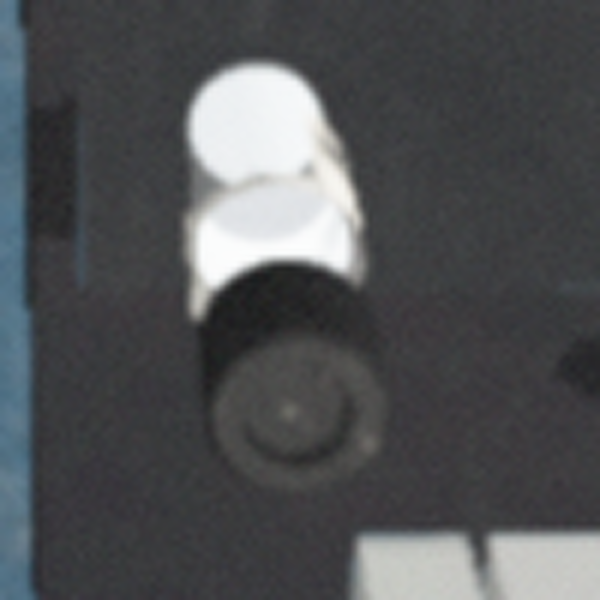

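```bash

python3 - <<'E'
from fit import *
W6=pickle.load(open('w6.pkl','rb'));W7=pickle.load(open('w7.pkl','rb'))
w4=cv2.imread('pics/w4.png')
def enh(im,lo):
    g=im.astype(float);g=np.clip((g-lo)/(255-lo),0,1)**2*255
    return g.astype(np.uint8)
a=cv2.resize(enh(W6['img'][110:240,260:370,::-1],190),(400,473),interpolation=cv2.INTER_CUBIC)
b=cv2.resize(enh(w4[150:345,240:390],150),(364,473),interpolation=cv2.INTER_CUBIC)
cv2.imwrite('pics/e6.png',np.hstack([a,b]))
c=cv2.resize(enh(W7['img'][0:160,305:425,::-1],150),(450,600),interpolation=cv2.INTER_CUBIC);cv2.imwrite('pics/e7.png',c)
W2=W
print('cap',tri([(W2,(349.5,338.7)),(W7,(337.2,268.7))]),[np.round(at_z(c,p,95),1) for c,p in ((W2,(349.5,338.7)),(W7,(337.2,268.7)))])
print('base',tri([(W2,(342.5,290.5)),(W7,(334.5,238.8))]),[np.round(at_z(c,p,0),1) for c,p in ((W2,(342.5,290.5)),(W7,(334.5,238.8)))])
E
```

```text
cap (array([ 491.34638125, -305.98632644,   97.00228926]), array([0.1, 0.1])) [array([ 491.6, -307.2,   95. ]), array([ 491.4, -306.8,   95. ])]
base (array([ 492.27338425, -306.00020288,    4.05241035]), array([0.5, 0.5])) [array([ 492., -308.,    0.]), array([ 493. , -307.1,    0. ])]
```

View pics/e6.png

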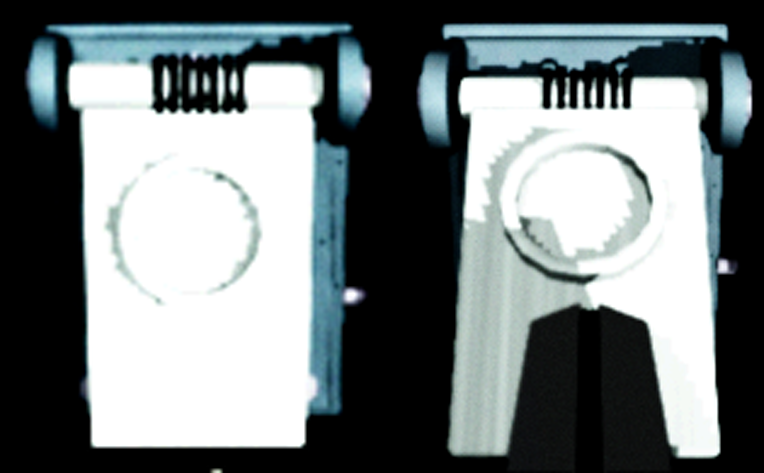

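View pics/e7.png

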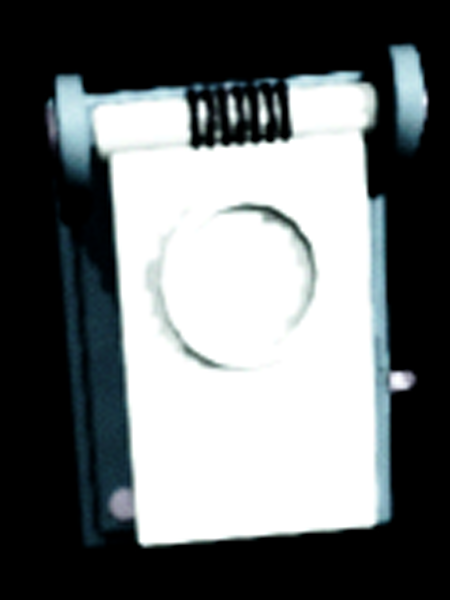

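Enhanced views: the rim's left arc is its outer edge and its right arc its inner edge. So the nest is centred on the ledge, at about (521,-138). The vial stands at about (491.9,-306.8), cap top z≈96, which agrees with 95 mm.

```bash

python3 -c "
from h import *
print(shift([491.9,-306.8,150],-1.571))"
```

```text
(array([38.6, 95.1, 17.5]), 'turn about tool y deg', np.float64(0.2))
```

```bash

python3 -m jog '[20,15,9,0,0,0, 38,30,17,0,0,0, 38.5,50,17.5,0,0,0, 38.5,70,17.5,0,0,0, 38.5,85,17.5,0,0,0, 38.5,95,17.5,0,0,0, 38.5,95,17.5,0,0,0, 38.5,95,17.5,0,0,0, 38.5,95,17.5,0,0,0]'
python3 - <<'E'
from h import *
st()
print(shift([491.9,-306.8,58],-1.571))
W=manip.camera('wrist');save(W,'w8.png')
E
```

```text
clock: 14.55
eef_pos: [492.0, -307.7, 151.7]
eef_rot: [-1.57, -0.001, -1.568]
wrist_force: [0.8, 0.1, 1.3]
finger_gap: 60.1
t 14.55 p [ 492.  -307.7  151.7] rot [-1.5695e+00 -9.0000e-04 -1.5681e+00] F [0.8 0.1 1.3] gap 60.1 q [-0.62  0.44  1.52 -0.    1.19 -0.62]
(array([-0.9, 93.7, -0.1]), 'turn about tool y deg', np.float64(0.2))
```

View pics/w8.png

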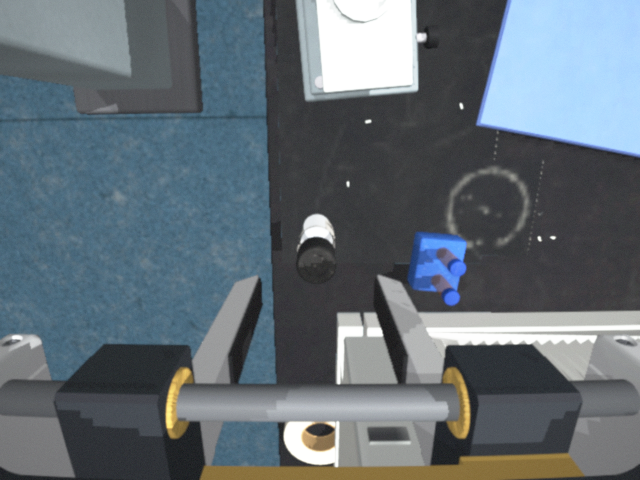

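The vial at (317,255) is centred between the fingers. Checking the depth alignment, then descending.

```bash

python3 - <<'E'
from h import *
W=manip.camera('wrist')
print(at_z(W,(316,263),95)); st()
E
python3 -m jog '[-1,20,0,0,0,0, -1,40,0,0,0,0, -1,55,0,0,0,0, -1,70,0,0,0,0, -1,80,0,0,0,0, -1,88,0,0,0,0, -1,94,0,0,0,0, -1,94,0,0,0,0, -1,94,0,0,0,0]'
python3 - <<'E'
from h import *
st()
W=manip.camera('wrist');save(W,'w9.png')
E
```

```text
[ 491.22894107 -305.54049388   95.        ]
t 14.65 p [ 491.9 -307.8  151.7] rot [-1.5694e+00 -1.0000e-03 -1.5683e+00] F [0.1 0.1 0.5] gap 60.0 q [-0.62  0.44  1.52  0.    1.19 -0.62]
clock: 15.4
eef_pos: [491.6, -306.8, 57.0]
eef_rot: [-1.57, -0.0, -1.568]
wrist_force: [0.3, -0.2, -0.5]
finger_gap: 60.0
t 15.4 p [ 491.6 -306.8   57. ] rot [-1.5704e+00 -3.0000e-04 -1.5685e+00] F [ 0.3 -0.2 -0.5] gap 60.0 q [-0.62  0.56  1.59 -0.    1.   -0.62]
```

View pics/w9.png

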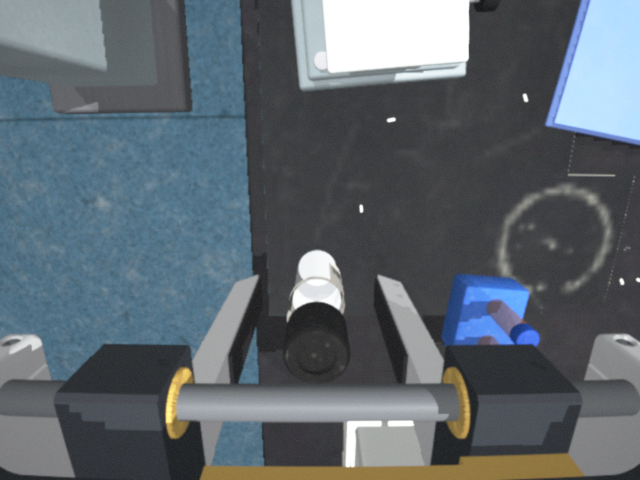

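The vial stands midway between the pads. Gripping it.

```bash

python3 -m jog '[0,0,0,0,0,0, 0,0,0,0,0,0, 0,0,0,0,0,0, 0,0,0,0,0,0, 0,0,0,0,0,0, 0,0,0,0,0,0, 0,0,0,0,0,0, 0,0,0,0,0,0]' 0 12
python3 -m jog '[0,-5,0,0,0,0, 0,-20,0,0,0,0, 0,-40,0,0,0,0, 0,-60,0,0,0,0, 0,-80,0,0,0,0, 0,-95,0,0,0,0, 0,-100,0,0,0,0, 0,-100,0,0,0,0, 0,-100,0,0,0,0]'
python3 - <<'E'
from h import *
st()
W=manip.camera('wrist');save(W,'w10.png')
print(shift([521.0,-138.0,157]))
E
```

```text
clock: 16.12
eef_pos: [491.5, -306.6, 56.6]
eef_rot: [-1.571, -0.0, -1.569]
wrist_force: [-0.5, -0.7, 0.3]
finger_gap: 26.6
clock: 16.87
eef_pos: [491.2, -306.5, 155.9]
eef_rot: [-1.571, 0.0, -1.569]
wrist_force: [-0.4, 0.7, -0.1]
finger_gap: 26.0
t 16.87 p [ 491.2 -306.5  155.9] rot [-1.5713e+00  4.0000e-04 -1.5685e+00] F [-0.4  0.7 -0.1] gap 26.0 q [-0.62  0.43  1.52  0.    1.2  -0.62]
(array([-168.3,   -1.6,   30.3]), 'turn about tool y deg', 0)
```

View pics/w10.png

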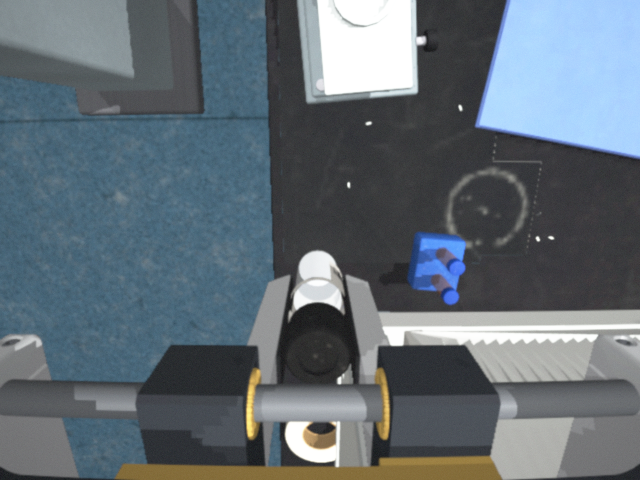

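The vial is held and upright at (317,310). Carrying it over the nest, high first.

```bash

python3 -m jog '[-15,-1,3,0,0,0, -35,-2,6,0,0,0, -58,-2,10,0,0,0, -82,-2,15,0,0,0, -106,-2,19,0,0,0, -128,-2,23,0,0,0, -146,-2,26,0,0,0, -160,-2,29,0,0,0, -168,-2,30,0,0,0, -168.5,-2,30,0,0,0]'
python3 -m jog '[0,20,0,0,0,0, 0,30,0,0,0,0, 0,35,0,0,0,0, 0,35,0,0,0,0, 0,35,0,0,0,0]'
python3 - <<'E'
from h import *
import pickle
st()
W=manip.camera('wrist');save(W,'w11.png')
pickle.dump({k:W[k] for k in ('img','intrinsics','k1','origin','orientation')},open('w11.pkl','wb'))
cv2.imwrite('pics/w11c.png',cv2.resize(W['img'][220:370,220:420],(800,600),interpolation=cv2.INTER_CUBIC)[:,:,::-1])
S=manip.camera('scene');cv2.imwrite('pics/s11.png',cv2.resize(S['img'][130:250,320:480],(800,600),interpolation=cv2.INTER_CUBIC)[:,:,::-1])
E
```

```text
clock: 17.75
eef_pos: [521.0, -136.3, 158.0]
eef_rot: [-1.572, 0.001, -1.567]
wrist_force: [0.1, -1.2, -0.2]
finger_gap: 26.4
clock: 18.17
eef_pos: [521.0, -138.4, 123.6]
eef_rot: [-1.571, 0.0, -1.569]
wrist_force: [-0.9, -0.5, -1.2]
finger_gap: 26.3
t 18.17 p [ 521.  -138.4  123.6] rot [-1.5712e+00  1.0000e-04 -1.5691e+00] F [-0.9 -0.5 -1.2] gap 26.3 q [-0.33  0.39  1.66 -0.    1.09 -0.33]
```

View pics/w11c.png

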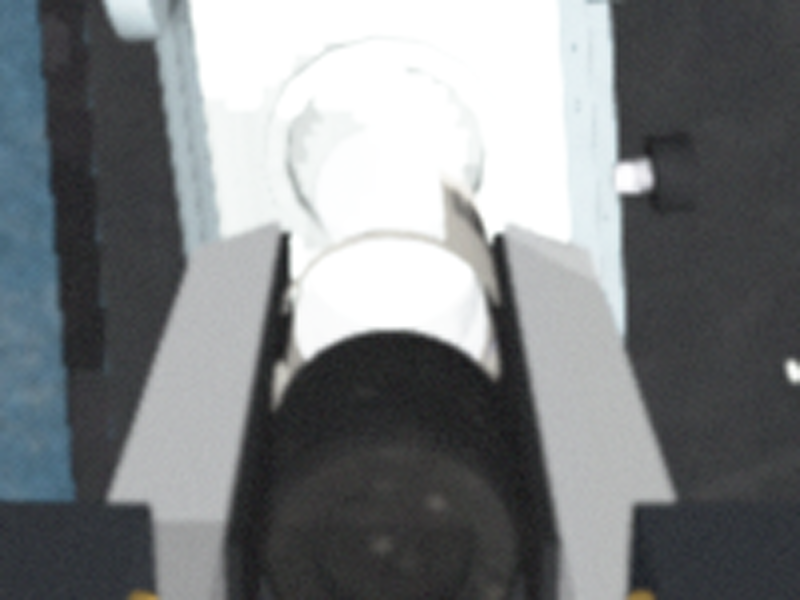

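View pics/s11.png

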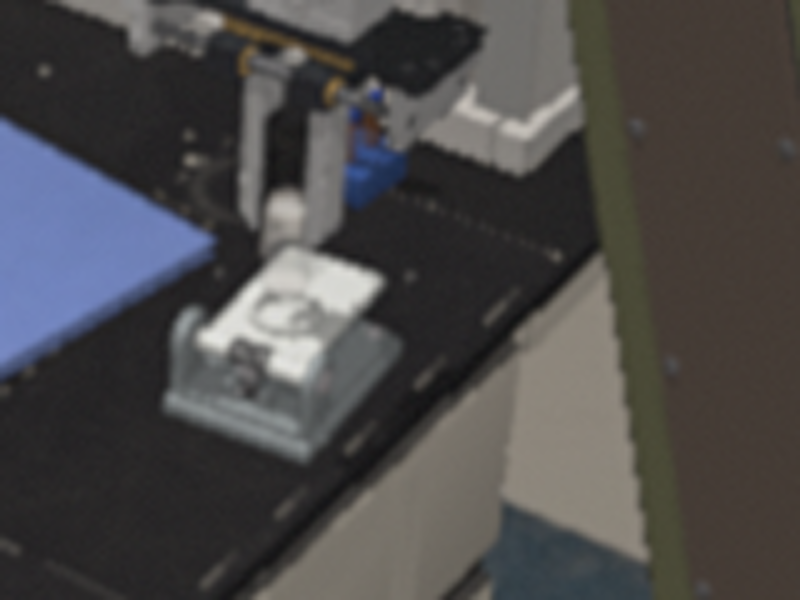

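The vial (base near crop (380,190)) hangs just in front of and above the nest ring (crop centre about (385,140)). Overlaying predicted circles to check the alignment.

```bash

python3 - <<'E'
from fit import *
W=pickle.load(open('w11.pkl','rb'))
im=cv2.resize(W['img'][220:370,220:420],(800,600),interpolation=cv2.INTER_CUBIC)[:,:,::-1].copy()
def circ(cx,cy,z,r,col):
    a=np.linspace(0,2*np.pi,90)
    p=np.array([(proj(W,(cx+r*np.cos(t),cy+r*np.sin(t),z))-[220,220])*4 for t in a])
    cv2.polylines(im,[p.round().astype(np.int32)],True,col,1)
circ(521,-138.4,67,14,(0,0,255)); circ(521,-138.4,162,14,(0,0,255))
circ(521,-138,55,20.5,(0,160,0));circ(521,-138,55,16.5,(255,0,0))
cv2.imwrite('pics/o11.png',im)
E
```

```text
(no output)
```

View pics/o11.png

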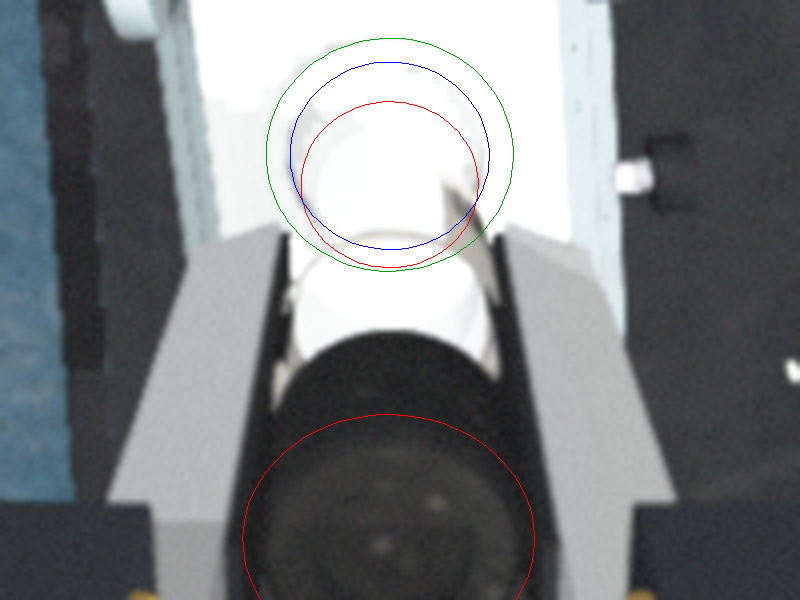

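The rim overlay matches. The cap and base sit about 1-1.5 mm to -y of the prediction, so I'll shift +y by 1.2 mm and lower.

```bash

python3 -m jog '[-1.2,1,0,0,0,0, -1.2,4,0,0,0,0, -1.2,7,0,0,0,0, -1.2,9,0,0,0,0, -1.2,9,0,0,0,0, -1.2,9,0,0,0,0]'
python3 - <<'E'
from fit import *
st()
W=manip.camera('wrist')
s=manip.read_state();p=s['eef_pos']
g=W['img'][220:370,220:420].astype(float)
g=(np.clip((g-170)/85,0,1)**3*255).astype(np.uint8)
im=cv2.resize(g,(800,600),interpolation=cv2.INTER_CUBIC)[:,:,::-1].copy()
cv2.imwrite('pics/o12a.png',im)
def circ(cx,cy,z,r,col):
    a=np.linspace(0,2*np.pi,90)
    q=np.array([(proj(W,(cx+r*np.cos(t),cy+r*np.sin(t),z))-[220,220])*4 for t in a])
    cv2.polylines(im,[q.round().astype(np.int32)],True,col,1)
z=p[2]-56.6
circ(521,p[1]-1.1,z,14,(0,0,255)); circ(521,p[1]-1.1,z+95,12,(0,0,255))
circ(521,-138,55,20.5,(0,160,0));circ(521,-138,55,16.5,(255,0,0))
cv2.imwrite('pics/o12.png',im)
E
```

```text
clock: 18.77
eef_pos: [521.0, -136.8, 114.4]
eef_rot: [-1.571, 0.0, -1.568]
wrist_force: [-0.1, 0.4, -0.7]
finger_gap: 26.6
t 18.77 p [ 521.  -136.8  114.4] rot [-1.5712e+00  1.0000e-04 -1.5685e+00] F [-0.1  0.4 -0.7] gap 26.6 q [-0.32  0.4   1.67 -0.    1.07 -0.33]
```

View pics/o12a.png

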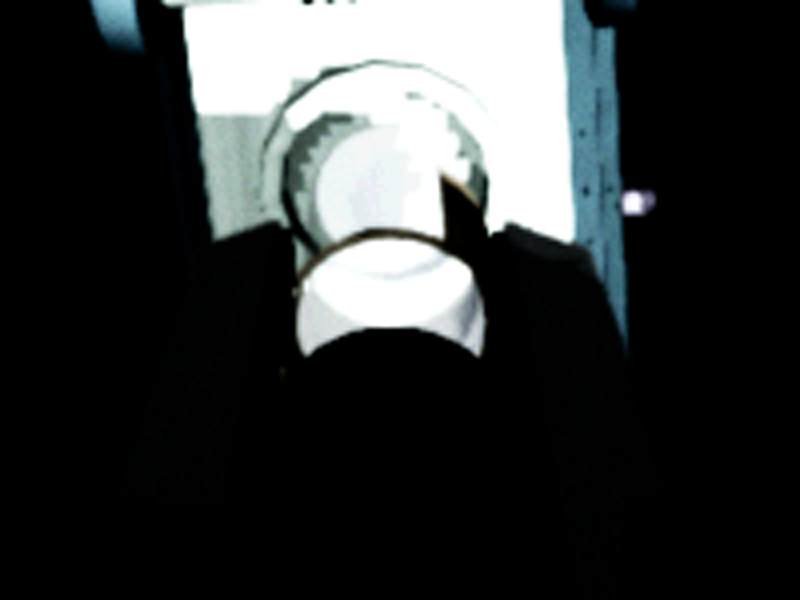

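View pics/o12.png

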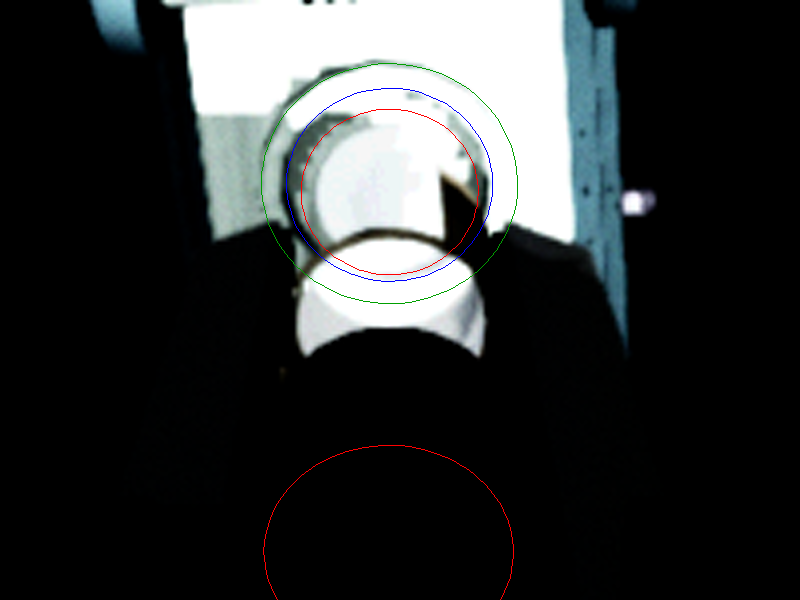

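Vial base and nest ring are concentric to within about 1 mm. Lowering.

```bash

python3 -m jog '[0,2,0,0,0,0, 0,4,0,0,0,0, 0,4,0,0,0,0]' |grep -E 'pos|force'
```

```text
eef_pos: [520.9, -136.8, 110.1]
wrist_force: [0.5, -0.1, -0.5]
```

```bash

python3 -m jog '[0,1,0,0,0,0, 0,2,0,0,0,0]' |grep -E 'pos|force'
```

```text
eef_pos: [521.1, -136.9, 108.5]
wrist_force: [-0.6, 0.7, -0.8]
```

```bash

python3 -m jog '[0,0.8,0,0,0,0, 0,0.8,0,0,0,0]' |grep -E 'pos|force'
```

```text
eef_pos: [521.0, -136.8, 107.6]
wrist_force: [0.1, 0.4, -1.2]
```

```bash

python3 -m jog '[0,0.8,0,0,0,0, 0,0.8,0,0,0,0]' |grep -E 'pos|force'
```

```text
eef_pos: [521.0, -136.9, 106.8]
wrist_force: [-0.1, 0.5, -0.8]
```

```bash

python3 -m jog '[0,0.6,0,0,0,0, 0,0.6,0,0,0,0]' |grep -E 'pos|force'
```

```text
eef_pos: [521.0, -136.9, 106.3]
wrist_force: [0.8, 0.3, -0.6]
```

```bash

python3 -m jog '[0,0.5,0,0,0,0, 0,0.5,0,0,0,0]' |grep -E 'pos|force'
```

```text
eef_pos: [521.0, -136.9, 105.8]
wrist_force: [0.1, -0.4, -1.1]
```

```bash

python3 -m jog '[0,0.5,0,0,0,0, 0,0.5,0,0,0,0]' |grep -E 'pos|force'
```

```text
eef_pos: [521.0, -136.9, 105.3]
wrist_force: [-0.7, 0.8, -1.2]
```

```bash

python3 -m jog '[0,0.3,0,0,0,0, 0,0.3,0,0,0,0]' |grep -E 'pos|force'
```

```text
eef_pos: [521.0, -136.9, 105.0]
wrist_force: [0.0, 0.2, -0.2]
```

```bash

python3 -m jog '[0,0.3,0,0,0,0, 0,0.3,0,0,0,0]' |grep -E 'pos|force'
```

```text
eef_pos: [521.1, -136.9, 104.9]
wrist_force: [-0.6, -0.2, 2.8]
```

```bash

python3 -m jog '[0,0.3,0,0,0,0, 0,0.3,0,0,0,0]' |grep -E 'pos|force'
```

```text
eef_pos: [521.2, -136.9, 104.9]
wrist_force: [-1.8, 0.2, 5.1]
```

The vial is on the nest floor (contact at TCP 105.0, as the touch height predicted). Easing off and opening.

```bash

python3 -m jog '[0,-0.5,0,0,0,0, 0,-0.5,0,0,0,0]' |grep -E 'pos|force'
python3 -m jog '[0,0,0,0,0,0, 0,0,0,0,0,0, 0,0,0,0,0,0, 0,0,0,0,0,0, 0,0,0,0,0,0, 0,0,0,0,0,0]' 56
python3 - <<'E'
from h import *
st()
W=manip.camera('wrist');save(W,'w13.png')
E
```

```text
eef_pos: [521.1, -136.9, 105.0]
wrist_force: [-0.2, 0.0, 2.7]
clock: 21.23
eef_pos: [521.0, -136.9, 104.9]
eef_rot: [-1.571, 0.0, -1.568]
wrist_force: [0.3, 0.2, 0.6]
finger_gap: 55.5
t 21.23 p [ 521.  -136.9  104.9] rot [-1.5709e+00  1.0000e-04 -1.5685e+00] F [0.3 0.2 0.6] gap 55.5 q [-0.32  0.41  1.68  0.    1.05 -0.33]
```

View pics/w13.png

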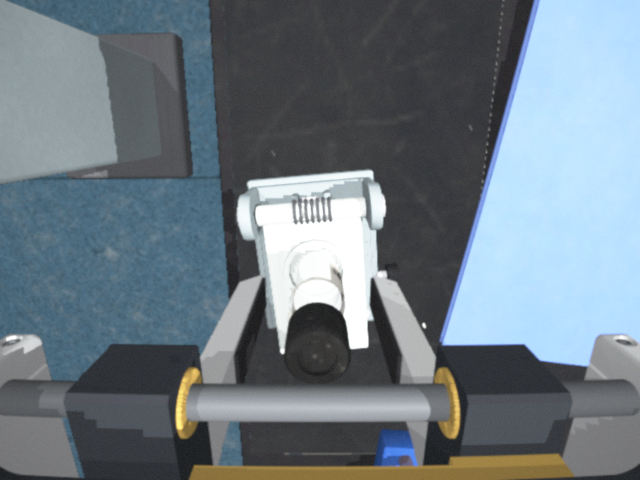

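The vial stands free inside the ring, midway between the open fingers. Rising straight up and checking.

```bash

python3 -m jog '[0,-8,0,0,0,0, 0,-25,0,0,0,0, 0,-50,0,0,0,0, 0,-80,0,0,0,0, 0,-110,0,0,0,0, 0,-130,0,0,0,0, 0,-140,0,0,0,0, 0,-140,0,0,0,0]' | grep -E 'pos|force'
python3 -m jog '[20,0,0,0,0,0, 40,0,0,0,0,0, 60,0,0,0,0,0, 60,0,0,0,0,0, 60,0,0,0,0,0]' | grep -E 'pos|force'
python3 - <<'E'
from fit import *
st()
cs=look(['tall_vial','stand_nest','vial_block','short_vial'])
Wc=cs['W'];save(Wc,'w14.png');pickle.dump({k:Wc[k] for k in ('img','intrinsics','k1','origin','orientation')},open('w14.pkl','wb'))
S=cs['S']
a=cv2.resize(Wc['img'][20:220,240:440],(400,400),interpolation=cv2.INTER_CUBIC);b=cv2.resize(S['img'][130:230,340:440],(400,400),interpolation=cv2.INTER_CUBIC)
cv2.imwrite('pics/c14.png',np.hstack([a,b])[:,:,::-1])
E
```

```text
eef_pos: [521.6, -137.0, 247.2]
wrist_force: [0.2, 1.1, 0.7]
eef_pos: [520.7, -197.2, 243.3]
wrist_force: [-0.2, 0.4, -0.4]
t 22.37 p [ 520.7 -197.2  243.3] rot [-1.5730e+00  1.1000e-03 -1.5699e+00] F [-0.2  0.4 -0.4] gap 55.6 q [-0.43  0.3   1.48  0.    1.36 -0.43]
tall_vial S [([373.8, 195.2], 0.68, [553.5, -180.0])]
tall_vial T [([406.7, 243.8], 0.44, [526.0, -145.1])]
tall_vial W [([317.0, 155.0], 0.75, [520.1, -139.8])]
   tri [ 521.6 -136.8   38.8] [4.7 3.4 1.4]
stand_nest S [([378.7, 191.0], 0.82, [521.3, -151.5])]
stand_nest T [([403.1, 242.7], 0.67, [521.0, -127.4])]
stand_nest W [([315.5, 154.8], 0.84, [518.8, -136.6])]
   tri [ 516.4 -132.2   58.1] [5.7 7.1 4.3]
vial_block S [([391.7, 165.5], 0.66, [593.8, -339.1])]
vial_block T [([239.0, 250.6], 0.28, [510.4, 360.6])]
vial_block W [([376.1, 319.1], 0.83, [593.7, -338.1])]
   tri [402.1 139.7 505.9] [159.8 112.6 190.2]
short_vial S [([254.8, 316.5], 0.65, [513.3, 361.0])]
short_vial T [([240.0, 249.7], 0.52, [513.2, 357.6])]
   tri [514.5 358.8  -3.1] [0.9 0.9]
```

View pics/c14.png

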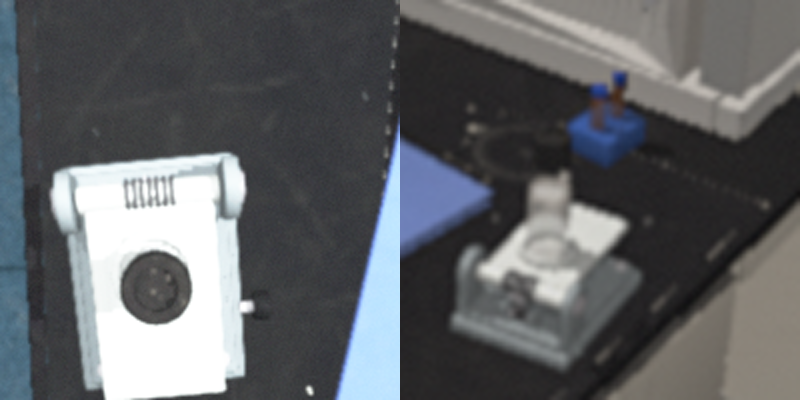

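View pics/w14.png

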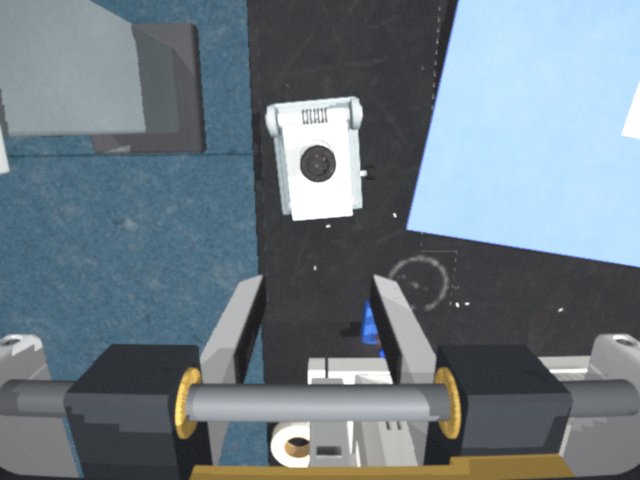

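```bash

python3 - <<'E'
from fit import *
W=pickle.load(open('w14.pkl','rb'))
print('cap at z144',np.round(at_z(W,(317.5,163.5),144),1))
st()
print(manip.sign_off())
E
```

```text
cap at z144 [ 520.9 -136.   144. ]
t 23.12 p [ 521.2 -196.8  244.9] rot [-1.5708  0.     -1.5685] F [-0.6  0.1  0.5] gap 56.3 q [-0.43  0.3   1.48  0.    1.36 -0.43]
the job is handed in; nothing more can be done
None
```

The ledge is level on its stop, the press test is done, and the tall vial stands free in the nest. I handed the job in at about 23 s of the 72 s allowed; it returned no verdict.

- **Ledge:** I pushed it over with closed fingers. The last force readings during the push were about 9.6 N or less. The first push stopped at dead centre, so I pushed on and it snapped level.
- **Press test:** I pressed straight down on the free end at about 10–12 N for more than a second, and the ledge held. A side force of about 4 N showed up during the press. The touch put the ledge face about 49 mm up, so the deck is clamped about 4 mm up.
- **Vial:** I set it down until the floor pushed back with about 5 N, eased off, opened the gripper and moved clear.

**Last checks:**
- The cap centre was at (520.9, −136.0), about 1.5–2 mm from my nest estimate of (521.1, −137.5 to −138), inside the 6 mm limit.
- The vial looks upright and rests inside the ring. Contact with the nest floor came at the height the touch predicted.
- The vial block and short vial were found within a few mm of where they started. I didn't re-measure the beaker and tin, but the arm never went near them.

**Disagreements:**
- The networks' positions for the nest spread by 10–15 mm in the scene and top views, so I used the wrist camera fit and the touch instead.
- The top view once mistook another object for the block.

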